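Weigh the paper-clip box: slide weights onto the pan until the balance is level

TASK

Find the weight of the paper-clip box standing on the balance: slide steel bar weights from their ledge across onto the empty pan, without lifting them into the air, until the beam floats level. Add only as many as it takes, each wholly on the pan, and leave the rest wholly on the ledge. Leave both paper-clip boxes and the other things on the desk where they are.

Things in the scene. Friction and masses are not known exactly. Their poses are not given: they have to be found in the camera images.
- balance: Two-pan desk balance, fixed to the desk: grey base 112 x 456 x 10 mm, aluminium pans and ledges. Origin on the desk top under its column; at yaw 0 its axes are the world's; beam, pans and ledges lie in line along its y, the weight side at -y. The column (36 mm wide in y, 114 high) carries a dial and needle. Pans stay horizontal as they rise and sink; where on a pan a load lies does not matter.
- weight_ledge_top (a point): Centre of the flat top of the weight ledge, 137 (x) x 95 mm (y), 57 mm above the desk, at y -198 in the balance's frame (y -246 to -151). A 6 mm gap separates it from the weight pan.
- weight_pan_top (a point): Centre of the weight pan's upper face, a flat plate 137 (x) x 100 mm (y), at y -95 in the balance's frame (y -145 to -45); 55 mm above the desk when fully up (start), 45 level, 35 fully down. Its only rim is a lip 3 mm thick and 10 mm high along the inner (+y) edge. Moves with the pan.
- box_pan_top (a point): Centre of the box pan's flat upper face, 137 (x) x 90 mm (y), at y +90 in the balance's frame; 35 mm above the desk at the start (fully down), 45 level. Moves with the pan. Outside it, at y 142 to 212, is a low fixed ledge, top 35 mm above the desk.
- beam (a joint): Tilt of the beam, rad: 0 = box pan fully down on its stop (start), 0.111 = level, pans equally high, needle upright on the dial's mark; 0.222 = weight pan fully down. A weak spring pulls to level: one weight too many or too few leaves it 0.09 or more off level, the right number within 0.03. It settles about 1 s after a load arrives.
- weight_1: Steel bar weight, 150 g, 34 (x) x 80 (y) x 20 mm, round knob 18 mm across on the middle of its top (34 mm high in all). Origin: centre of its underside. One of three alike, side by side 44 mm apart on the weight ledge (nearest the robot), one end facing the pan, about 9 mm short of the ledge's edge. Slides at a push of about 1 N.
- weight_2: Steel bar weight, 150 g, 34 (x) x 80 (y) x 20 mm, round knob 18 mm across on the middle of its top (34 mm high in all). Origin: centre of its underside. One of three alike, side by side 44 mm apart on the weight ledge (the middle one), one end facing the pan, about 9 mm short of the ledge's edge. Slides at a push of about 1 N.
- weight_3: Steel bar weight, 150 g, 34 (x) x 80 (y) x 20 mm, round knob 18 mm across on the middle of its top (34 mm high in all). Origin: centre of its underside. One of three alike, side by side 44 mm apart on the weight ledge (farthest from the robot), one end facing the pan, about 9 mm short of the ledge's edge. Slides at a push of about 1 N.
- box_a: Closed blue paper-clip box, 58 x 74 x 29 mm, the 74 mm side across the beam. Origin: centre of its underside. One of two that look alike; one of them stands on the box pan, the other waits on the low ledge beside it, and which is which varies. One weighs about as much as one bar weight, the other about as much as two. Not to be handled.
- box_b: Closed blue paper-clip box, 58 x 74 x 29 mm, the 74 mm side across the beam. Origin: centre of its underside. One of two that look alike; one of them stands on the box pan, the other waits on the low ledge beside it, and which is which varies. One weighs about as much as one bar weight, the other about as much as two. Not to be handled.
- stapler: Black desk stapler, 152 x 38 x 51 mm, bystander on the desk. Origin: centre of its underside.
- rubber_stamp: Wooden-handled rubber stamp, 27 x 50 x 68 mm, standing upright, bystander on the desk. Origin: centre of its underside.
Not all that is in view belongs to the job. Leave any orange look-alike of the weight_2 alone.

How it is judged:
By the outcome, as a careful person would: the job done as asked, in the order asked, and still so for the second after the job is handed in, with the robot touching nothing.
It also fails if it takes over 48 s, if anything falls off the work surface, if the arm or the gripper's body presses on something with over 40 N, if the wrist force passes 120 N, or if a joint passes its speed limit or range.

ROBOT

A 6-joint arm with a two-finger parallel gripper is mounted at the origin on the work surface; the furniture and walls round the work are solid. World frame = base frame: x ahead of the robot, y to its left, z up, the work surface at z = 0. Lengths are in m, angles in degrees, forces in N, time in s.
With the tool pointing down it reaches from about 0.25 to 0.725 m from the base axis. Payload 9.7 kg.
Tool frame: the origin (TCP) lies on the centre line of the jaws, within the pads' length; the fingertips stand 19 mm ahead of it and the grasp point (between the pads) is the TCP (bot.tcp_to_tips is the z of the fingertips in the tool frame, in m); z points along the fingers, y is the line along which they close (so a half turn about z gives the same grasp; the last joint's range is limited). The gripper opens to 85 mm and grips with 20 to 120 N. Pads are 22 mm wide; open, the fingers measure 114 mm over their backs; the gripper's body (76 mm by 85 mm) begins 54 mm behind the grasp point. The pads swing forward as they close: fully open they stand 13 mm farther back than shut.
Start: joints at [-75.917, 4.979, 10.078, 95.1, 0, 90], TCP at [0.134, -0.533, 0.25] pointing down, gripper open.
Joint ranges: [-179.16, 179.16], [-48.56, 103.87], [-65.8, 70.77], [-126.05, 130.52], [-82.76, 87.17], [-180, 180]. Speed limits (degrees/s): [127.2, 127.2, 147.25, 180, 180, 180].

INTERFACE

Orientations are given as [roll, pitch, yaw] about the fixed x, y, z axes, in that order (R = Rz(yaw) Ry(pitch) Rx(roll)).
In Python, from workcell import bot gives the robot as it stands. The module is installed in compiled form; this text tells all that it offers.
- The arm moves only by the tool play_rows, never from a script. Its argument "increments" is a list of rows, each an object with "slide": the shift along the tool's x, y, z in mm, a list of three; "angular": the turn, a rotation vector about the tool's x, y, z in degrees, a list of three; "claw": the opening, from -1 (shut) to 1 (fully open). In form: [{"slide": [x, y, z], "angular": [rx, ry, rz], "claw": claw}, ...]. A call has 1 to 8 rows; each row shifts and turns the commanded pose from where the row before left it, along the tool's axes as they then stand; what a row does not reach is not made up. A row lasts 1/10 s, in which the tool goes at most 50 mm and 8.59 degrees, less where a joint would pass 70% of its speed; a pose out of reach is approached as far as the arm can. A call is refused whole if a number of a shift passes 50 or a number of a turn 8.59, either way. A call with a gripper value outside its range is refused whole. The fingers move at their own pace and stop on an object; "squeeze" is the grip in N (left out, the last holds). Time passes only in rows, so rows that do not move let the fingers close. It gives the time, the measured TCP pose, the force, the opening and the grip force at its end, in the units of the state.
- bot.get_obs(): the state, without advancing time (a new reading comes with each control period).
- bot.camera(name): name is "side" or "top" or "wrist"; returns the picture (400x640x3 uint8, red, green, blue); there is no depth.
- bot.camera_info(name): a dict with "fovy" (degrees; the focal length in pixels is half the picture's height over the tangent of half this angle, whatever the lens; pixels are square), "cx", "cy" (the principal point, pixels), "R" (3x3) and "t" (3): a world point X has camera coordinates R X + t. Camera axes: x right, y down, z forward; pixel columns grow to the right and rows downward; lengths in m; the calibration is good to about 2 mm. A picture is of the moment at which its call begins: read the wrist's pose just before it. camera_info takes no time and is no camera call; for the wrist camera it gives the pose at the moment of the call.
- bot.job_done(): hands the job in; it is judged then, once.
The state is a dict: "time": time; "q": joint angles; "qd": joint speeds; "joint_efforts": joint torques, N m; "ee_pos": TCP position; "tcp_rot": TCP orientation; "wrist_force": force on the tool from outside, world axes, zero at the start; "torque": the same for the moment, N m; "opening": finger opening in m; "grasp_force": force on a finger pad.
Only numpy, scipy, OpenCV 4.12 (cv2) and the standard library are available. Lean on these libraries where they do the work, as an engineer would, in place of code of your own. Each camera call takes 0.05 s, during which the arm holds its last target. There are 200 camera calls.

## Working session

There is one attempt and no reset: what is moved stays moved. The work goes in short steps, Python scripts to look and compute and a tool call to move; the robot and the scene stay as the last step left them, time stands still between calls to the robot, and variables do not carry over. Pictures are saved under pics/ and viewed, at most 10 in all, crops included, and the job is handed in when it is done.

Besides the shell and the picture viewer there is one more tool, called after ">>>" as name([rows], argument=value, ...), one row to a line, values as JSON. play_rows: Moves the arm, as the interface text tells. Its arguments: {"type":"object","properties":{"increments":{"type":"array"},"squeeze":{"type":"number"}},"required":["increments"]}

```bash
mkdir -p pics
python3 - <<'E'
from workcell import bot
import cv2,numpy as np
for n in("top","side"):
    im=bot.camera(n); cv2.imwrite(f"pics/{n}0.png",cv2.cvtColor(im,cv2.COLOR_RGB2BGR))
    i=bot.camera_info(n); print(n,i["fovy"],i["cx"],i["cy"],np.round(i["R"],3).tolist(),np.round(i["t"],3))
o=bot.get_obs();print(o["time"],o["ee_pos"],o["tcp_rot"],o["opening"],bot.tcp_to_tips)
E
```

```text
top 56.81021393939388 319.1067068359528 195.0933478640699 [[-0.012, -1.0, -0.019], [-0.993, 0.015, -0.12], [0.121, 0.017, -0.993]] [-0.085  0.437  1.153]
side 47.99030743027569 322.90294514188827 195.1734622993432 [[0.883, -0.469, 0.009], [-0.215, -0.42, -0.882], [0.418, 0.777, -0.471]] [-0.445  0.106  1.46 ]
0.1 [ 0.13380136 -0.53330485  0.24968818] [-1.79936346e+02 -7.36127561e-04  1.40853209e+01] 0.0853531855915334 0.019
```

View pics/top0.png

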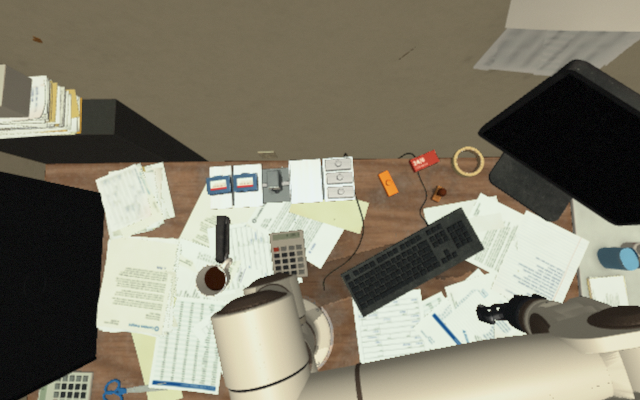

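View pics/side0.png

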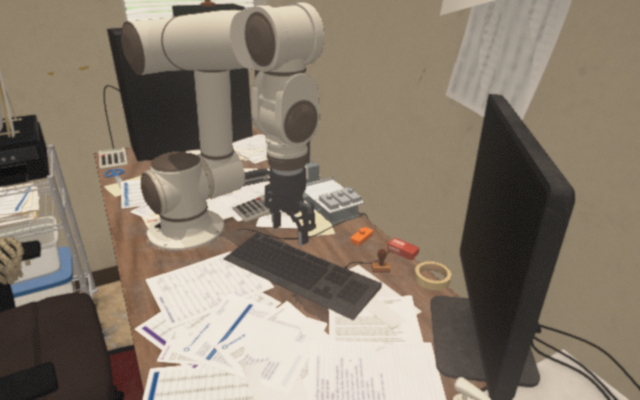

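The top view shows the balance along row ~185: boxes at about (219,185) and (245,183), column (277,184), pan (307,181), and weights near (339,178). The orange decoy is at (388,183). I'll enlarge that area.

```bash
cat > h.py <<'E'
from workcell import bot
import cv2,numpy as np
def proj(n,P):
    i=bot.camera_info(n);f=200/np.tan(np.radians(i["fovy"]/2));c=np.array(i["R"])@np.array(P,float)+i["t"]
    return np.array([f*c[0]/c[2]+i["cx"],f*c[1]/c[2]+i["cy"]])
def unproj(n,uv,z):
    i=bot.camera_info(n);f=200/np.tan(np.radians(i["fovy"]/2));R=np.array(i["R"])
    d=R.T@np.array([(uv[0]-i["cx"])/f,(uv[1]-i["cy"])/f,1]);c=-R.T@np.array(i["t"])
    return c+d*(z-c[2])/d[2]
E
python3 - <<'E'
from h import *
im=cv2.imread("pics/top0.png")[150:215,200:400]
cv2.imwrite("pics/top0c.png",cv2.resize(im,None,fx=4,fy=4,interpolation=cv2.INTER_CUBIC))
print(unproj("top",(339,178),.08))
E
```

```text
[ 0.48099739 -0.15367766  0.08      ]
```

View pics/top0c.png

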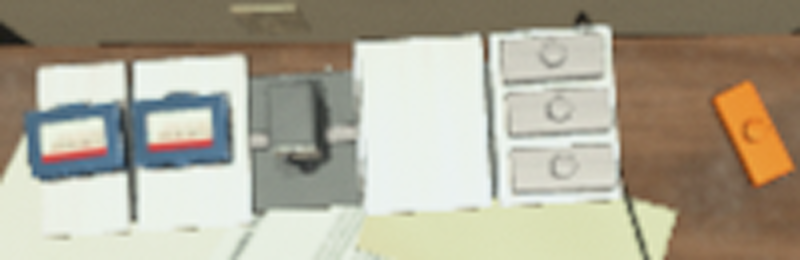

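The crop shows three knobs at about (553,53), (560,109), (563,166), with the ledge corners at (489,33), (610,26), (619,198), (497,206).

Run:
```python
from h import *
def U(p,z): return unproj("top",((p[0]+.5)/4+199.5,(p[1]+.5)/4+149.5),z)
K=[U(p,.091) for p in[(553,53),(560,109),(563,166)]];print(np.round(K,4))
C=np.array([U(p,.057) for p in[(489,33),(610,26),(619,198),(497,206)]]);print(np.round(C,4),C.mean(0))
P=np.array([U(p,.055) for p in[(355,40),(484,33),(493,206),(365,213)]]);print(np.round(P,4),P.mean(0))
d=K[0]-K[2];print("yaw knobs",np.degrees(np.arctan2(d[1],d[0])),np.linalg.norm(d))
for a,b in[(3,0),(2,1)]:
  for Q in(C,P):
    d=Q[b]-Q[a];print(np.degrees(np.arctan2(d[1],d[0])),np.linalg.norm(d))
d=P.mean(0)-C.mean(0);print("yaw axis",np.degrees(np.arctan2(-d[0],d[1])),np.linalg.norm(d))
o=bot.get_obs();i=bot.camera_info("wrist");print(i["fovy"],-np.array(i["R"]).T@i["t"],np.round(i["R"],2).tolist())
```

```text
[[ 0.5257 -0.1507  0.091 ]
 [ 0.4826 -0.1552  0.091 ]
 [ 0.4391 -0.1566  0.091 ]]
[[ 0.5497 -0.102   0.057 ]
 [ 0.5537 -0.197   0.057 ]
 [ 0.418  -0.2008  0.057 ]
 [ 0.4131 -0.1064  0.057 ]] [ 0.48361343 -0.1515507   0.057     ]
[[ 0.5463  0.0035  0.055 ]
 [ 0.5502 -0.0981  0.055 ]
 [ 0.4134 -0.1033  0.055 ]
 [ 0.4093 -0.0039  0.055 ]] [ 0.47979296 -0.0504501   0.055     ]
yaw knobs 3.9039738290457144 0.0868620962728405
1.8332078634073765 0.13664563396472582
3.111432971317897 0.1371444759173496
1.6060427247108282 0.13578420651172957
2.180562581962433 0.13693576332693225
yaw axis 2.164110544356496 0.1011925290662754
60.44390438752156 [ 0.19749687 -0.51625556  0.37220903] [[0.24, -0.97, -0.0], [-0.94, -0.24, 0.26], [-0.25, -0.06, -0.97]]
```

>>> play_rows([
  {"slide": [32, -24, 0], "angular": [0, 0, 0], "claw": -0.3},
  {"slide": [32, -24, 0], "angular": [0, 0, 0], "claw": -0.3},
  {"slide": [32, -24, 5], "angular": [0, 0, 0], "claw": -0.3},
  {"slide": [32, -24, 5], "angular": [0, 0, 0], "claw": -0.3},
  {"slide": [32, -24, 5], "angular": [0, 0, 0], "claw": -0.3},
  {"slide": [32, -24, 5], "angular": [0, 0, 0], "claw": -0.3},
  {"slide": [32, -24, 10], "angular": [0, 0, 0], "claw": -0.3},
  {"slide": [32, -24, 10], "angular": [0, 0, 0], "claw": -0.3},
])

```text
time: 0.9
ee_pos: [0.3361, -0.2835, 0.2098]
tcp_rot: [180.0, -0.0, 14.1]
wrist_force: [-0.1, -0.8, -1.1]
opening: 0.0295
grasp_force: 0.0
```

>>> play_rows([
  {"slide": [32, -24, 10], "angular": [0, 0, 0], "claw": -0.3},
  {"slide": [32, -24, 10], "angular": [0, 0, 0], "claw": -0.3},
  {"slide": [32, -24, 10], "angular": [0, 0, 0], "claw": -0.3},
  {"slide": [20, -15, 10], "angular": [0, 0, 0], "claw": -0.3},
  {"slide": [0, 0, 0], "angular": [0, 0, 6], "claw": -0.3},
  {"slide": [0, 0, 0], "angular": [0, 0, 5.7], "claw": -0.3},
  {"slide": [0, 0, 0], "angular": [0, 0, 0], "claw": -0.3},
])

```text
time: 1.6
ee_pos: [0.4267, -0.172, 0.1699]
tcp_rot: [-180.0, 0.0, 2.3]
wrist_force: [-0.6, -0.2, 0.3]
opening: 0.0299
grasp_force: 0.0
```

Run:
```python
from h import *
o=bot.get_obs();print(o["time"],o["ee_pos"],o["tcp_rot"],o["opening"],o["wrist_force"])
for k in[(0.439,-.1565,.091),(.483,-.1540,.091),(.527,-.152,.091)]: print(proj("wrist",k))
cv2.imwrite("pics/w1.png",cv2.cvtColor(bot.camera("wrist"),cv2.COLOR_RGB2BGR))
```

```text
1.6 [ 0.42669434 -0.17199577  0.16987792] [-1.79980478e+02  4.33333202e-02  2.33627746e+00] 0.029890341346353096 [-0.5571345  -0.18502141  0.33582711]
[293.08796454 199.30600877]
[290.56526401 124.91523798]
[288.6562538   41.33198523]
```

View pics/w1.png

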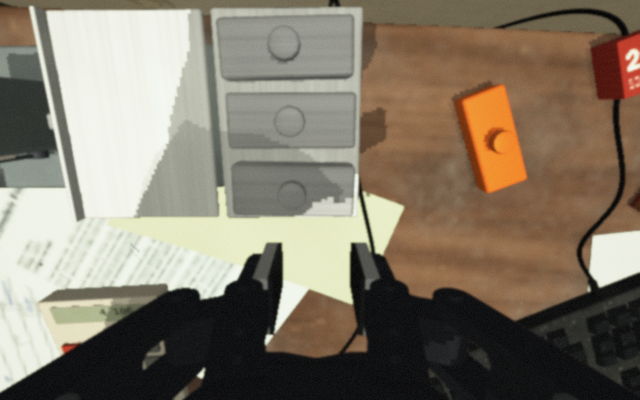

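The wrist view shows the knobs at about (291,193), (289,121), (284,42), and the ledge's pan-side edge at x≈215–228, close to the prediction.

Run:
```python
from h import *
for k in[(291,193),(289,121),(284,42)]: print(unproj("wrist",k,.091))
L=[unproj("wrist",k,.057) for k in[(212,10),(228,216),(362,8),(358,215)]];print(np.round(L,4))
Q=[unproj("wrist",k,.055) for k in[(204,10),(218,216),(45,10),(84,216)]];print(np.round(Q,4))
```

```text
[ 0.44277934 -0.15530884  0.091     ]
[ 0.48506891 -0.15308841  0.091     ]
[ 0.52650851 -0.14939505  0.091     ]
[[ 0.5485 -0.1014  0.057 ]
 [ 0.4154 -0.1083  0.057 ]
 [ 0.5537 -0.1939  0.057 ]
 [ 0.4203 -0.2016  0.057 ]]
[[ 0.5487 -0.0959  0.055 ]
 [ 0.4144 -0.1006  0.055 ]
 [ 0.5443  0.003   0.055 ]
 [ 0.4101 -0.0036  0.055 ]]
```

>>> play_rows([
  {"slide": [15.4, -15.4, 0], "angular": [0, 0, 0], "claw": -0.3},
  {"slide": [0, 0, 30], "angular": [0, 0, 0], "claw": -0.3},
  {"slide": [0, 0, 30], "angular": [0, 0, 0], "claw": -0.3},
  {"slide": [0, 0, 8], "angular": [0, 0, 0], "claw": -0.3},
  {"slide": [0, 0, 0], "angular": [0, 0, 0], "claw": -0.3},
  {"slide": [0, 0, 0], "angular": [0, 0, 0], "claw": -0.3},
])

```text
time: 2.25
ee_pos: [0.4419, -0.1566, 0.1036]
tcp_rot: [180.0, -0.1, 2.4]
wrist_force: [-0.0, -0.2, 0.2]
opening: 0.0304
grasp_force: 0.0
```

Run:
```python
from h import *
print(proj("wrist",(.4415,-.156,.091)))
im=cv2.cvtColor(bot.camera("wrist"),cv2.COLOR_RGB2BGR);cv2.imwrite("pics/w2.png",im)
```

```text
[316.90998606 268.35083629]
```

View pics/w2.png

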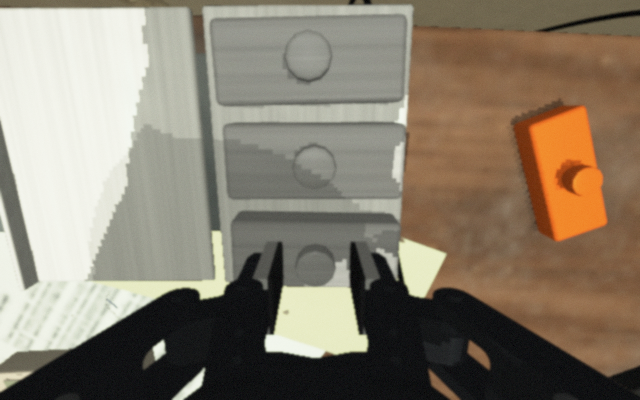

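>>> play_rows([
  {"slide": [0, 0, 4], "angular": [0, 0, 0], "claw": -0.4},
  {"slide": [0, 0, 0], "angular": [0, 0, 0], "claw": -0.45},
  {"slide": [0, 0, 0], "angular": [0, 0, 0], "claw": -0.45},
  {"slide": [0, -5, 0], "angular": [0, 0, 0], "claw": -0.45},
  {"slide": [0, -8, 0], "angular": [0, 0, 0], "claw": -0.45},
  {"slide": [0, -8, 0], "angular": [0, 0, 0], "claw": -0.45},
])

```text
time: 2.9
ee_pos: [0.4406, -0.1348, 0.0985]
tcp_rot: [180.0, -0.0, 2.4]
wrist_force: [0.7, -1.3, 0.8]
opening: 0.0232
grasp_force: 0.6
```

>>> play_rows([
  {"slide": [0, -10, 0], "angular": [0, 0, 0], "claw": -0.45},
  {"slide": [0, -10, 0], "angular": [0, 0, 0], "claw": -0.45},
  {"slide": [0, -10, 0], "angular": [0, 0, 0], "claw": -0.45},
  {"slide": [0, -10, 0], "angular": [0, 0, 0], "claw": -0.45},
])

```text
time: 3.3
ee_pos: [0.4388, -0.0943, 0.0982]
tcp_rot: [-180.0, 0.0, 2.4]
wrist_force: [-0.3, -0.7, -0.4]
opening: 0.0241
grasp_force: 0.3
```

>>> play_rows([
  {"slide": [0, -10, 0], "angular": [0, 0, 0], "claw": -0.45},
  {"slide": [0, -10, 0], "angular": [0, 0, 0], "claw": -0.45},
  {"slide": [0, -10, 0], "angular": [0, 0, 0], "claw": -0.45},
  {"slide": [0, -8, 0], "angular": [0, 0, 0], "claw": -0.45},
  {"slide": [0, 0, 0], "angular": [0, 0, 0], "claw": -0.45},
])

```text
time: 3.8
ee_pos: [0.4374, -0.0564, 0.0983]
tcp_rot: [-180.0, -0.0, 2.4]
wrist_force: [0.1, 0.8, 0.6]
opening: 0.024
grasp_force: 0.0
```

Run:
```python
from h import *
im=cv2.cvtColor(bot.camera("wrist"),cv2.COLOR_RGB2BGR);cv2.imwrite("pics/w3.png",im)
```

```text
(no output)
```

View pics/w3.png

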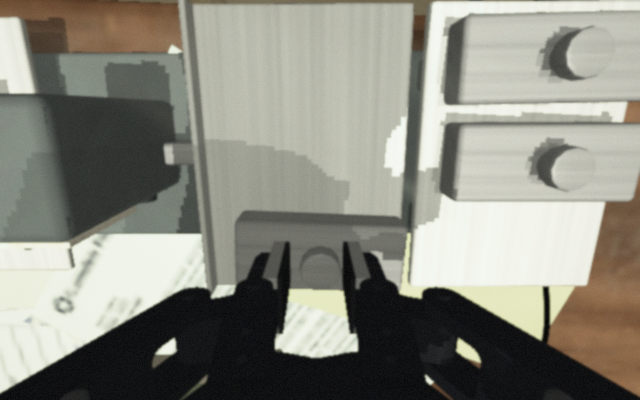

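The wrist view shows the bar in line on the pan (235–405 px) with its outer end close to the pan edge (~411), so it needs a few more millimetres inward.

>>> play_rows([
  {"slide": [0, -4, 0], "angular": [0, 0, 0], "claw": -0.45},
  {"slide": [0, -3, 0], "angular": [0, 0, 0], "claw": -0.45},
  {"slide": [0, 0, 0], "angular": [0, 0, 0], "claw": -0.45},
  {"slide": [0, 3, 0], "angular": [0, 0, 0], "claw": -0.3},
  {"slide": [0, 0, -20], "angular": [0, 0, 0], "claw": -0.3},
  {"slide": [0, 0, -40], "angular": [0, 0, 0], "claw": -0.3},
  {"slide": [0, 30, -5], "angular": [0, 0, 0], "claw": -0.3},
  {"slide": [0, 30, 0], "angular": [0, 0, 0], "claw": -0.3},
])

```text
time: 4.65
ee_pos: [0.4406, -0.1142, 0.1652]
tcp_rot: [179.9, -0.2, 2.5]
wrist_force: [0.8, -0.4, -0.6]
opening: 0.0301
grasp_force: 0.0
```

>>> play_rows([
  {"slide": [0, 20, 0], "angular": [0, 0, 0], "claw": -0.3},
  {"slide": [-20, 0, 0], "angular": [0, 0, 0], "claw": -0.3},
  {"slide": [0, 0, 0], "angular": [0, 0, 0], "claw": -0.3},
  {"slide": [0, 0, 0], "angular": [0, 0, 0], "claw": -0.3},
  {"slide": [0, 0, 0], "angular": [0, 0, 0], "claw": -0.3},
  {"slide": [0, 0, 0], "angular": [0, 0, 0], "claw": -0.3},
  {"slide": [0, 0, 0], "angular": [0, 0, 0], "claw": -0.3},
  {"slide": [0, 0, 0], "angular": [0, 0, 0], "claw": -0.3},
])

```text
time: 5.45
ee_pos: [0.4208, -0.134, 0.1632]
tcp_rot: [-180.0, 0.0, 2.4]
wrist_force: [-0.5, -0.4, -1.0]
opening: 0.03
grasp_force: 0.0
```

Run:
```python
from h import *
w=bot.camera("wrist");t=bot.camera("top")[150:215,200:400]
print(bot.get_obs()["ee_pos"])
t=cv2.resize(t,(640,208),interpolation=cv2.INTER_CUBIC)
w=w[:380]
cv2.imwrite("pics/c4.png",cv2.cvtColor(np.vstack([w,t]),cv2.COLOR_RGB2BGR))
```

```text
[ 0.42067551 -0.13403906  0.16326191]
```

View pics/c4.png

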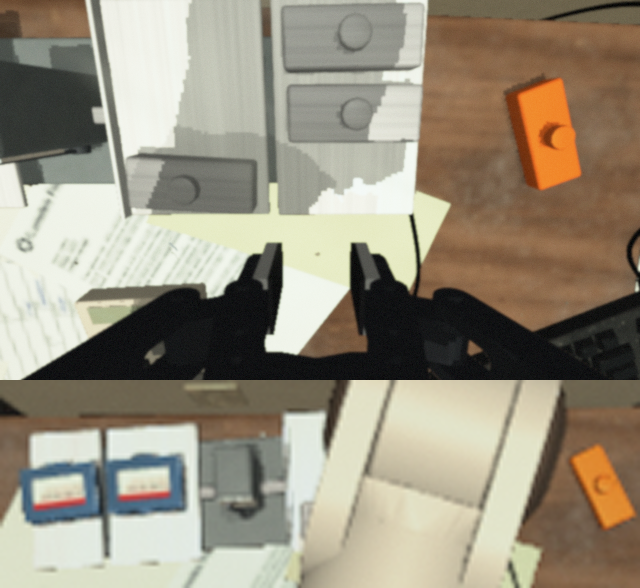

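The wrist view shows the bar on the pan, from the lip (~127) to 256, with the pan edge at 268. I'll get the pan height by comparing its projected edges with predictions.

Run:
```python
from h import *
a=np.radians(2.4);ex=np.array([np.cos(a),np.sin(a)]);ey=np.array([-np.sin(a),np.cos(a)])
led=np.array([.4843,-.1512])
def W(x,y,z):p=led+ex*x+ey*(y+.198);return (*p,z)
print("ledge near -246,-151",proj("wrist",W(-.0685,-.246,.057)).round(),proj("wrist",W(-.0685,-.151,.057)).round())
for z in(.055,.053,.045,.035):
  print(z,[proj("wrist",W(-.0685,y,z)).round().tolist() for y in(-.145,-.045)],"knob",proj("wrist",W(-.044,-.095,z+.034)).round(), [proj("wrist",W(-.027,y,z+.02)).round().tolist() for y in (-.135,-.055)])
```

```text
ledge near -246,-151 [415. 215.] [278. 215.]
0.055 [[270.0, 214.0], [128.0, 214.0]] knob [177. 192.] [[248.0, 159.0], [118.0, 159.0]]
0.053 [[271.0, 213.0], [130.0, 213.0]] knob [178. 191.] [[248.0, 159.0], [119.0, 159.0]]
0.045 [[272.0, 210.0], [135.0, 210.0]] knob [183. 188.] [[251.0, 157.0], [126.0, 157.0]]
0.035 [[274.0, 207.0], [142.0, 206.0]] knob [189. 184.] [[253.0, 155.0], [134.0, 155.0]]
```

Run:
```python
from h import *
im=cv2.cvtColor(cv2.imread("pics/c4.png"),cv2.COLOR_BGR2GRAY)
for c in(240,262,282,300,400): print(c,im[204:222,c])
print(im[20,86:110],im[20,258:290])
a=cv2.imread("pics/c4.png")[190:230,110:290]
print(im[212,112:140],im[212,258:286])
```

```text
240 [115 116 114 112 112 114 114 116 115 149 200 224 229 229 229 230 230 231]
262 [163 166 161 163 163 163 159 159 164 179 211 226 229 229 228 230 231 231]
282 [158 160 159 159 159 158 157 157 156 154 174 207 226 230 230 231 231 231]
300 [152 155 154 153 155 150 150 153 149 148 162 206 226 230 231 231 231 230]
400 [247 247 246 246 246 247 246 246 244 239 232 229 231 231 230 230 230 231]
[114 128 166 211 232 234 220 180 134 113 102 105 105 105 103 124 174 219
 236 238 239 240 237 238] [187 174 152 129 100  83  77  79  78  80  82  87 107 143 174 185 193 195
 199 196 195 185 167 146 134 137 148 154 159 162 162 160]
[243 242 241 241 238 238 235 234 237 239 236 213 160 119 101 102 103 104
 119 160 207 231 234 234 233 231 229 231] [159 158 161 164 164 164 164 163 163 160 164 188 213 227 230 231 230 230
 229 224 199 168 150 157 156 161 159 157]
```

The pan edge sits 1.1 px above the ledge edge. That matches pan height 55 mm, where level would give 5 px, so the pan is still up and a second weight is needed. I'll take the far bar, which is clear of the first.

>>> play_rows([
  {"slide": [26.4, 5.1, 0], "angular": [0, 0, 0], "claw": -0.3},
  {"slide": [26.4, 5.1, 0], "angular": [0, 0, 0], "claw": -0.3},
  {"slide": [26.4, 5.1, 0], "angular": [0, 0, 0], "claw": -0.3},
  {"slide": [26.4, 5.1, 0], "angular": [0, 0, 0], "claw": -0.3},
  {"slide": [0, 0, 25], "angular": [0, 0, 0], "claw": -0.3},
  {"slide": [0, 0, 25], "angular": [0, 0, 0], "claw": -0.3},
  {"slide": [0, 0, 0], "angular": [0, 0, 0], "claw": -0.3},
  {"slide": [0, 0, 0], "angular": [0, 0, 0], "claw": -0.3},
])

```text
time: 6.35
ee_pos: [0.5267, -0.1501, 0.1136]
tcp_rot: [-180.0, 0.0, 2.4]
wrist_force: [1.1, -0.7, 1.4]
opening: 0.0302
grasp_force: 0.0
```

Run:
```python
from h import *
print(bot.get_obs()["ee_pos"],proj("wrist",(.527,-.150,.091)))
im=cv2.cvtColor(bot.camera("wrist"),cv2.COLOR_RGB2BGR);cv2.imwrite("pics/w5.png",im)
```

```text
[ 0.52671806 -0.15007427  0.11356994] [318.20883474 257.26555928]
```

View pics/w5.png

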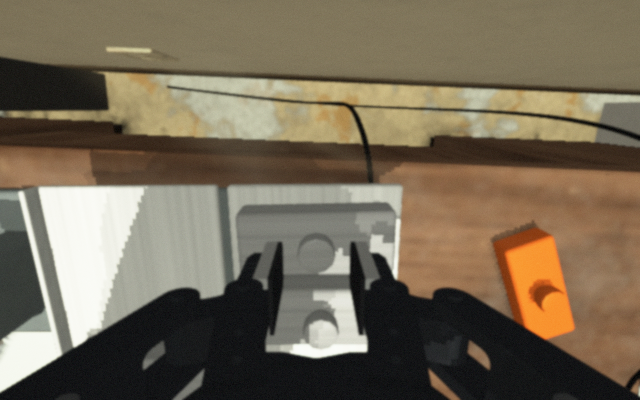

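>>> play_rows([
  {"slide": [0, 0, 14.5], "angular": [0, 0, 0], "claw": -0.4},
  {"slide": [0, 0, 0], "angular": [0, 0, 0], "claw": -0.45},
  {"slide": [0, 0, 0], "angular": [0, 0, 0], "claw": -0.45},
  {"slide": [0, -6, 0], "angular": [0, 0, 0], "claw": -0.45},
  {"slide": [0, -10, 0], "angular": [0, 0, 0], "claw": -0.45},
  {"slide": [0, -10, 0], "angular": [0, 0, 0], "claw": -0.45},
  {"slide": [0, -10, 0], "angular": [0, 0, 0], "claw": -0.45},
  {"slide": [0, -10, 0], "angular": [0, 0, 0], "claw": -0.45},
])

```text
time: 7.2
ee_pos: [0.525, -0.1031, 0.099]
tcp_rot: [180.0, -0.0, 2.4]
wrist_force: [0.0, -0.5, 0.4]
opening: 0.0236
grasp_force: 0.2
```

>>> play_rows([
  {"slide": [0, -10, 0], "angular": [0, 0, 0], "claw": -0.45},
  {"slide": [0, -10, 0], "angular": [0, 0, 0], "claw": -0.45},
  {"slide": [0, -10, 0], "angular": [0, 0, 0], "claw": -0.45},
  {"slide": [0, -10, 0], "angular": [0, 0, 0], "claw": -0.45},
])

```text
time: 7.6
ee_pos: [0.5232, -0.0634, 0.0987]
tcp_rot: [-180.0, 0.0, 2.4]
wrist_force: [-0.5, -0.4, -0.6]
opening: 0.0236
grasp_force: 0.3
```

Run:
```python
from h import *
print(bot.get_obs()["ee_pos"])
im=cv2.cvtColor(bot.camera("wrist"),cv2.COLOR_RGB2BGR);cv2.imwrite("pics/w6.png",im)
```

```text
[ 0.523227   -0.06335074  0.09868456]
```

View pics/w6.png

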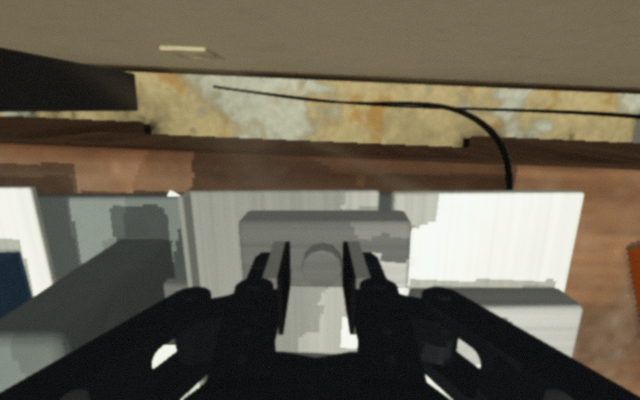

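The bar is still bridging: its rear end is at 410 px, and the ledge edge is about 390–395. I'll push about 17 mm more while following the pan down.

>>> play_rows([
  {"slide": [0, -5, 2], "angular": [0, 0, 0], "claw": -0.45},
  {"slide": [0, -4, 4], "angular": [0, 0, 0], "claw": -0.45},
  {"slide": [0, -3, 2], "angular": [0, 0, 0], "claw": -0.45},
])

```text
time: 7.95
ee_pos: [0.5227, -0.0521, 0.0902]
tcp_rot: [-180.0, 0.0, 2.4]
wrist_force: [0.1, -0.0, -0.3]
opening: 0.0233
grasp_force: 0.4
```

>>> play_rows([
  {"slide": [0, -3, 1], "angular": [0, 0, 0], "claw": -0.45},
  {"slide": [0, -2, 0], "angular": [0, 0, 0], "claw": -0.45},
  {"slide": [0, 0, 0], "angular": [0, 0, 0], "claw": -0.45},
])

```text
time: 8.25
ee_pos: [0.5226, -0.047, 0.0898]
tcp_rot: [-180.0, 0.0, 2.4]
wrist_force: [-0.6, -0.2, 0.6]
opening: 0.0237
grasp_force: 0.0
```

>>> play_rows([
  {"slide": [0, 2, 0], "angular": [0, 0, 0], "claw": -0.3},
  {"slide": [0, 0, -15], "angular": [0, 0, 0], "claw": -0.3},
  {"slide": [0, 0, -30], "angular": [0, 0, 0], "claw": -0.3},
  {"slide": [0, 0, -30], "angular": [0, 0, 0], "claw": -0.3},
  {"slide": [-26, 20, 0], "angular": [0, 0, 0], "claw": -0.3},
  {"slide": [-26, 20, 0], "angular": [0, 0, 0], "claw": -0.3},
  {"slide": [-26, 20, 0], "angular": [0, 0, 0], "claw": -0.3},
  {"slide": [-26, 20, 0], "angular": [0, 0, 0], "claw": -0.3},
])

```text
time: 9.05
ee_pos: [0.4213, -0.1342, 0.1661]
tcp_rot: [180.0, -0.1, 2.4]
wrist_force: [0.7, -0.8, 1.0]
opening: 0.0299
grasp_force: 0.0
```

>>> play_rows([
  {"slide": [0, 0, 0], "angular": [0, 0, 0], "claw": -0.3},
  {"slide": [0, 0, 0], "angular": [0, 0, 0], "claw": -0.3},
  {"slide": [0, 0, 0], "angular": [0, 0, 0], "claw": -0.3},
  {"slide": [0, 0, 0], "angular": [0, 0, 0], "claw": -0.3},
  {"slide": [0, 0, 0], "angular": [0, 0, 0], "claw": -0.3},
  {"slide": [0, 0, 0], "angular": [0, 0, 0], "claw": -0.3},
  {"slide": [0, 0, 0], "angular": [0, 0, 0], "claw": -0.3},
  {"slide": [0, 0, 0], "angular": [0, 0, 0], "claw": -0.3},
])

```text
time: 9.85
ee_pos: [0.4222, -0.1334, 0.1647]
tcp_rot: [-180.0, 0.0, 2.4]
wrist_force: [-0.2, 0.4, -0.8]
opening: 0.03
grasp_force: 0.0
```

Run:
```python
from h import *
a=np.radians(2.4);ex=np.array([np.cos(a),np.sin(a)]);ey=np.array([-np.sin(a),np.cos(a)])
led=np.array([.4843,-.1512])
def W(x,y,z):p=led+ex*x+ey*(y+.198);return (*p,z)
print(bot.get_obs()["ee_pos"],"ledge",proj("wrist",W(-.0685,-.246,.057)).round(),proj("wrist",W(-.0685,-.151,.057)).round())
for z in(.055,.045,.035):
  print(z,[proj("wrist",W(x,y,z)).round().tolist() for x in (-.0685,.0685) for y in(-.145,-.045)])
w=bot.camera("wrist")[:380];t=cv2.resize(bot.camera("top")[150:215,200:400],(640,208),interpolation=cv2.INTER_CUBIC)
cv2.imwrite("pics/c7.png",cv2.cvtColor(np.vstack([w,t]),cv2.COLOR_RGB2BGR))
```

```text
[ 0.42221101 -0.13339033  0.16472722] ledge [415. 217.] [280. 217.]
0.055 [[271.0, 216.0], [130.0, 216.0], [264.0, -1.0], [98.0, -1.0]]
0.045 [[273.0, 212.0], [137.0, 212.0], [266.0, 4.0], [108.0, 4.0]]
0.035 [[275.0, 208.0], [144.0, 208.0], [268.0, 9.0], [117.0, 9.0]]
```

View pics/c7.png

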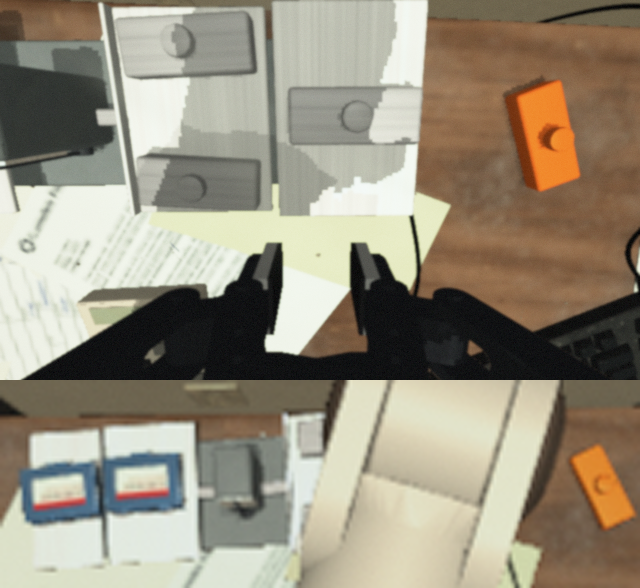

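The pan's near edge is at ~212 and its far edge at ~6, matching the level height (45 mm). Both bars lie inside the pan, and the middle bar hasn't moved. I'll check the edge numerically, then hand in.

Run:
```python
from h import *
im=cv2.cvtColor(cv2.imread("pics/c7.png"),cv2.COLOR_BGR2GRAY).astype(int)
def e(c):d=np.abs(np.diff(im[204:224,c]));return 204.5+np.average(np.arange(19),weights=d*(d>8))
print([e(c) for c in(240,255,266,290,300)])
d=np.mean([e(290),e(300)])-np.mean([e(240),e(255)]);print(d)
if 3<d<7: print(bot.job_done())
```

```text
[np.float64(210.42727272727274), np.float64(210.34545454545454), np.float64(210.5), np.float64(215.54225352112675), np.float64(215.57042253521126)]
5.169974391805397
the job is handed in; nothing more can be done
None
```

The box weighs about two bar weights (roughly 300 g): I slid weight_1 and weight_3 onto the pan, the beam settled level, weight_2 stayed on the ledge, and the job is handed in.

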